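# Put the cups in the rack drawer, swap flask and canister, click the drawer home

## Task

Tidy the tea corner: stand every mug and tumbler that is out on the table upright in the open drawer of the grey steel rack, then push the drawer fully home, without slamming it, until it snaps in at its catch and stays shut. The flask and the tea canister on top of the rack are on each other's places, so swap them: the flask is to stand upright wholly on the round cork mat and the canister upright wholly on the square tile. Leave everything else where it is.

Things in the scene. Friction and masses are not known exactly. Their poses are not given: they have to be found in the camera images.
- rack: grey steel rack, fixed to the table: 200 mm deep (x), 400 mm wide (y), flat top deck at 132 mm height, a 30 mm high wire rail around its back and the rear half of its ends. Origin: centre of its footprint, on the table. Its front faces the robot (its own -x, at 100 mm from the origin); the cup drawer slides out there, under the deck (deck's underside 120 mm up)
- drawer (a joint): how far the cup drawer is pulled out along the rack's own -x, m: 0 = fully home, 0.165 = its end stop. It runs with about 1.5 N of friction. A sprung roller catch engages at about 0.018 and resists with about 8 N in all up to 0.008; short of that it pushes the drawer back out when let go, past it it draws the drawer home and holds it
- drawer_front (a point): middle of the top edge of the drawer's flat front face (outer side). The front panel is off-white plastic, 8 mm thick, 394 mm wide, from 8 to 108 mm above the table; shut, it stands 15 mm in front of the deck's edge. Axes as the rack's
- drawer_floor (a point): centre of the drawer's inner floor, 14 mm above the table; moves with the drawer, axes as the rack's. Inside, the drawer is 188 mm long in x (94 mm either way from this point) and 364 mm wide in y; the sides and back are 65 mm high above the table. Only the part pulled out in front of the deck is open to above. A standing cup passes under the deck when the drawer closes
- cork_mat: round cork mat on the rack's deck, the flask's own place: 110 mm across, 6 mm thick, fixed. Origin: centre of its underside
- tile: square white tile on the rack's deck, the canister's own place: 110 by 110 mm, 6 mm thick, fixed. Origin: centre of its underside
- flask: navy vacuum flask, upright: body 66 mm across up to 135 mm, then a shoulder, then a cup-cap 56 mm across from 155 to 195 mm (its top). Origin: centre of its underside, z up. 0.40 kg. It starts on the tile
- canister: aluminium tea canister, upright: 64 mm across, closed with a ribbed twist top 66 mm across from 115 to 145 mm (its top). Origin: centre of its underside, z up. 0.30 kg. It starts on the cork mat
- mug1: a cream ceramic mug, upright: 66 mm across, 85 mm tall, 4 mm wall; one loop handle on its own +y side reaching 59 mm from the axis, 15 to 73 mm up. Origin: centre of its underside, z up. 0.25 kg. May be absent (None from the start)
- mug2: a second cream ceramic mug, upright: 66 mm across, 85 mm tall, 4 mm wall; one loop handle on its own +y side reaching 59 mm from the axis, 15 to 73 mm up. Origin: centre of its underside, z up. 0.25 kg. May be absent (None from the start)
- tumbler1: a plain stainless steel tumbler without a handle, upright: 66 mm across at the rim, 63 mm at the foot, 90 mm tall, 3 mm wall. Origin: centre of its underside, z up. 0.14 kg. May be absent (None from the start)
- tumbler2: a second plain stainless steel tumbler without a handle, upright: 66 mm across at the rim, 63 mm at the foot, 90 mm tall, 3 mm wall. Origin: centre of its underside, z up. 0.14 kg. May be absent (None from the start)
- teaspoon: steel teaspoon, 140 mm long, lying on the table near the cups. Not part of the job: leave it.
- sugar_jar: glass jar with a lid, 72 mm across, 95 mm tall. Origin under its centre. Not part of the job: leave it.
- carton: cardboard carton standing up, 55 by 75 mm, 110 mm tall. Origin under its centre. Not part of the job: leave it.
- bowl: white bowl, 130 mm across, 50 mm tall. Origin under its centre. Not part of the job: leave it.
- torch: black pocket torch lying down, 145 mm long, 44 mm thick at the head. Not part of the job: leave it.
- padlock: brass padlock lying flat, 75 by 50 by 22 mm. Not part of the job: leave it.
- matchbox: kitchen matchbox lying on the back of the rack's deck, 55 by 110 by 24 mm. Not part of the job: leave it.

How it is judged:
By the outcome, as a careful person would: the job done as asked, in the order asked, and still so for the second after the job is handed in, with the robot touching nothing.
Of mug1, mug2, tumbler1, tumbler2 only 2 to 3 are there at a start; the rules pass over those that are not, and their reading is None.
At some moment in a run one of mug1, mug2, tumbler1, tumbler2 may be knocked a few centimetres aside while the robot is not near it.
It also fails if it takes over 192 s, if anything falls off the work surface, if the arm or the gripper's body presses on something with over 40 N, if the wrist force passes 120 N, or if a joint passes its speed limit or range.

## Robot

A 7-joint arm with a two-finger parallel gripper is mounted at the origin on the work surface. World frame = base frame: x ahead of the robot, y to its left, z up, the work surface at z = 0. Lengths are in m, angles in rad, forces in N, time in s.
With the tool pointing down it reaches from about 0.4 to 0.875 m from the base axis. Payload 19.3 kg.
Tool frame: the origin (TCP) lies on the centre line of the jaws, within the pads' length; the fingertips stand 25 mm ahead of it and the grasp point (between the pads) lies 6 mm ahead of it (tips_ahead is the distance from the TCP to the fingertips, in m); z points along the fingers, y is the direction in which the jaws open and shut (so a half turn about z gives the same grasp; the last joint's range is limited). The gripper opens to 85 mm and grips with 20 to 120 N. Pads are 22 mm wide; open, the fingers measure 114 mm over their backs; the gripper's body (76 mm by 85 mm) begins 54 mm behind the grasp point. The pads swing forward as they close: fully open they stand 13 mm farther back than shut.
Start: joints at [1.103, 0.521, -0.036, 1.599, 0.021, 1.021, -0.113], TCP at [0.242, -0.576, 0.256] pointing down, gripper open.
Joint ranges: [-2.91, 2.91], [-0.3, 2.13], [-1.5, 1.42], [0.17, 2.43], [-1.26, 4.41], [0.16, 1.93], [-2.52, 2.52]. Speed limits (rad/s): [1.89, 1.89, 2.39, 2.39, 3.01, 3.01, 3.01].

## Interface

Orientations are given as [roll, pitch, yaw] about the fixed x, y, z axes, in that order (R = Rz(yaw) Ry(pitch) Rx(roll)).
In Python, from workcell import observe, grab_frame, job_done, outline_of, tips_ahead gives the robot as it stands. The module is installed in compiled form; this text tells all that it offers.
- The arm moves only by the tool move_arm, never from a script. Its argument "motion" is a list of rows, each a list of 2 entries, a list of its own where there are three numbers: the shift along the world's x, y, z in mm, then the turn, a rotation vector about the world's x, y, z in rad. A call has 1 to 12 rows; each row is the pose to reach, as a shift and turn from the pose commanded when the call began; what a row does not reach only later rows make up. A row lasts 1/8 s, in which the tool goes at most 62.5 mm and 10.7 degrees, less where a joint would pass 70% of its speed; a pose out of reach is approached as far as the arm can. A call with a gripper value outside its range is refused whole. "jaw" is the finger opening in mm, from 0 to 85.4, set as the call begins (left out, the last holds). The fingers move at their own pace and stop on an object; "grip_force" is the grip in N (left out, the last holds). Time passes only in rows, so rows that repeat a pose let the fingers close. It gives the time, the measured TCP pose, the force and the opening at its end, in the units of the state.
- observe(): the state, without advancing time (a new reading comes with each control period).
- grab_frame(name): name is "scene" or "top" or "wrist"; returns a dict with "frame" (384x512x3 uint8, red, green, blue), "fx", "fy", "cx", "cy" (pixels), "T" (4x4, takes a point from camera to world coordinates); the wrist camera has in their place "mount" (4x4, takes a point from camera to tool coordinates, whose origin is the TCP and whose axes are the flange's). Camera axes: x right, y down, z forward; pixel columns grow to the right and rows downward; lengths in m; the calibration is good to about 2 mm. A picture is of the moment at which its call begins: read the wrist's pose just before it. There is no depth.
- job_done(): hands the job in, once; it reports no verdict.
Trained networks look in the newest picture that a camera, given by its name, has taken for a name from the list of things; names that differ only in an ending like _2 or _b are one class to them, and where a whole thing is asked for, a point or a joint stands for the part that bears it (a point fixed in the world has none). Each returns a list of dicts, best first, with "score" (0 to 1); they miss things now and then, are a little off and sometimes report something else, mostly with a low value. They report only what shows in the picture. A call takes as long as a camera call.
- outline_of(label, camera): "pixels" (384x512 bool, what is visible of it) and "pixel" ([column, row] in pixels, amid what is visible of it).
The state is a dict: "clock": time; "qpos": joint angles; "qd": joint speeds; "joint_efforts": joint torques, N m; "position": TCP position; "tool_rot": TCP orientation; "force": force on the tool from outside, world axes, zero at the start; "moment": the same for the moment, N m; "grip_width": finger opening in m.
Only numpy, scipy, OpenCV 4.12 (cv2) and the standard library are available. Lean on these libraries where they do the work, as an engineer would, in place of code of your own. Each camera call takes 0.05 s, during which the arm holds its last target.

## Working session

There is one attempt and no reset: what is moved stays moved. The work goes in short steps, Python scripts to look and compute and a tool call to move; the robot and the scene stay as the last step left them, time stands still between calls to the robot, and variables do not carry over. Pictures are saved under pics/ and viewed, and the job is handed in when it is done.

Besides the shell and the picture viewer there is one more tool, called after "Request:" by a JSON object that holds its "api" and its "payload", one argument or row to a line. move_arm: Moves the arm, as the interface text tells. Its arguments: {"type":"object","properties":{"motion":{"type":"array"},"jaw":{"type":"number"},"grip_force":{"type":"number"}},"required":["motion"]}

```bash
mkdir -p pics; ls
cat > h.py <<'E'
import numpy as np,cv2
from workcell import observe,grab_frame,job_done,outline_of,tips_ahead
def save(n,f): cv2.imwrite('pics/'+n+'.png',cv2.cvtColor(f['frame'],cv2.COLOR_RGB2BGR))
def ray(f,px,z):
    T=np.array(f['T']);d=T[:3,:3]@np.array([(px[0]-f['cx'])/f['fx'],(px[1]-f['cy'])/f['fy'],1.])
    o=T[:3,3];return o+d*(z-o[2])/d[2]
def proj(f,p):
    T=np.linalg.inv(np.array(f['T']));c=T[:3,:3]@np.array(p)+T[:3,3]
    return [f['cx']+f['fx']*c[0]/c[2],f['cy']+f['fy']*c[1]/c[2]]
E
python3 - <<'E'
from h import *
o=observe();print(o)
print(tips_ahead)
for n in ('scene','top','wrist'):
    f=grab_frame(n);save(n+'0',f)
    print(n,f['fx'],f['cx'],f['cy'],np.round(f.get('T',f.get('mount')),3).tolist())
for n in ('scene','top'):
  for l in ['rack','drawer_front','cork_mat','tile','flask','canister','mug1','tumbler1','teaspoon','sugar_jar','carton','bowl','torch','padlock','matchbox']:
    for r in outline_of(l,n): print(n,l,round(r['score'],2),r['pixel'],r['pixels'].sum())
E
```

```text
pics
{'clock': 0.0, 'qpos': array([ 1.10277754,  0.52203788, -0.03633458,  1.59999572,  0.02123873,
        1.02111554, -0.11277339]), 'qd': array([ 0.00129797,  0.00016867,  0.00022432, -0.00026562, -0.0002126 ,
       -0.00137073, -0.00073833]), 'joint_efforts': array([-2.48207121e-03, -9.27097750e+01,  1.97787277e+00, -3.69934344e+01,
        1.75708754e-02,  8.31687619e-03,  4.72413660e-05]), 'position': array([ 0.24197174, -0.57592182,  0.25571518]), 'tool_rot': array([-3.14042767e+00,  1.13377201e-04,  3.97861744e-01]), 'force': array([ 0.18700162, -0.04146966,  0.12759414]), 'moment': array([-0.0716646 ,  0.04216717,  0.05154273]), 'grip_width': 0.08514912747106743}
0.025
scene 414.06615729175127 256.5610113642291 188.6289112875414 [[0.398, 0.724, -0.564, 1.335], [0.917, -0.303, 0.258, -0.358], [0.016, -0.62, -0.785, 1.232], [0.0, 0.0, 0.0, 1.0]]
top 412.8335563533989 259.388756411083 193.4542986866186 [[-0.014, -0.982, 0.189, 0.315], [-1.0, 0.015, 0.004, -0.009], [-0.007, -0.189, -0.982, 1.357], [0.0, 0.0, 0.0, 1.0]]
wrist 278.0082112679195 253.09742039148492 192.447675528378
[... 918 characters left out ...]
 [237.7, 248.0] 708
top rack 0.88 [273.9, 181.1] 11883
top drawer_front 0.78 [275.0, 209.2] 6673
top drawer_front 0.57 [383.0, 248.7] 573
top cork_mat 0.74 [248.1, 163.8] 362
top tile 0.76 [318.1, 169.6] 549
top tile 0.71 [380.0, 246.9] 535
top canister 0.94 [237.2, 154.3] 658
top mug1 0.98 [135.4, 237.6] 527
top mug1 0.87 [136.7, 197.3] 480
top tumbler1 0.9 [173.7, 226.0] 453
top teaspoon 0.72 [167.7, 270.4] 295
top sugar_jar 0.58 [178.2, 144.8] 509
top carton 0.57 [425.2, 209.9] 727
top carton 0.39 [176.8, 144.3] 525
top bowl 0.6 [85.9, 254.4] 1327
top torch 0.86 [382.1, 249.6] 534
top padlock 0.49 [376.2, 195.8] 315
top matchbox 0.81 [304.5, 126.3] 650
top matchbox 0.25 [320.1, 154.0] 884
```

View pics/scene0.png

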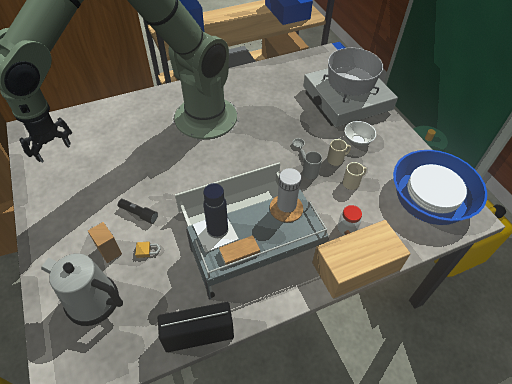

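View pics/top0.png

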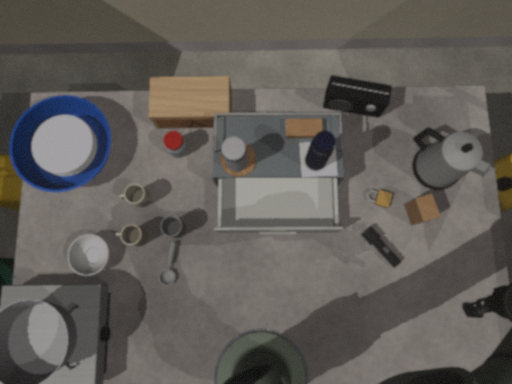

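View pics/wrist0.png

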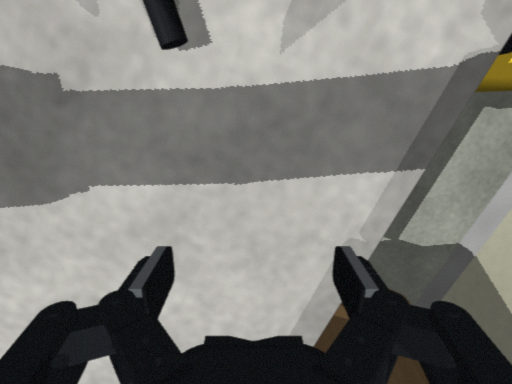

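```bash
cat > fit.py <<'E'
from h import *
from scipy.optimize import minimize
def ring(r,z,n=40):
    a=np.linspace(0,2*np.pi,n,endpoint=False);return np.c_[r*np.cos(a),r*np.sin(a),0*a+z]
def box(x0,x1,y0,y1,z0,z1): return np.array([[x,y,z] for x in(x0,x1) for y in(y0,y1) for z in(z0,z1)],float)
M={'mug1':[np.r_[ring(.033,0),ring(.033,.085)],box(-.005,.005,0,.059,.02,.068)],
'tumbler1':[np.r_[ring(.0315,0),ring(.033,.09)]],
'flask':[np.r_[ring(.033,0),ring(.033,.135)],np.r_[ring(.033,.135),ring(.028,.155)],np.r_[ring(.028,.155),ring(.028,.195)]],
'canister':[np.r_[ring(.032,0),ring(.032,.115)],np.r_[ring(.033,.115),ring(.033,.145)]],
'sugar_jar':[np.r_[ring(.036,0),ring(.036,.095)]],
'cork_mat':[np.r_[ring(.055,0),ring(.055,.006)]],'tile':[box(-.055,.055,-.055,.055,0,.006)]}
S=4
def P(f,pts):
    T=np.linalg.inv(np.array(f['T']));c=pts@T[:3,:3].T+T[:3,3]
    return np.c_[f['cx']+f['fx']*c[:,0]/c[:,2],f['cy']+f['fy']*c[:,1]/c[:,2]]
def render(f,parts,x,y,z,yaw):
    m=np.zeros((384,512),np.uint8);c,s=np.cos(yaw),np.sin(yaw)
    for p in parts:
        q=p@np.array([[c,s,0],[-s,c,0],[0,0,1]])+[x,y,z]
        h=cv2.convexHull(P(f,q).astype(np.float32)).reshape(-1,2)
        cv2.fillConvexPoly(m,np.round(h*16).astype(np.int32),1,shift=4)
    return m.astype(bool)
def fit(label,views,z,p0,yaw=None):
    # views: list of (frame,mask)
    def cost(p):
        t=0
        for f,m in views:
            r=render(f,M[label],p[0]/1000,p[1]/1000,z,p[2]/50 if yaw is not None else 0)
            t+=1-(r&m).sum()/max(1,(r|m).sum())
        return t/len(views)
    best=None
    for y in ([None] if yaw is None else yaw):
        x0=[p0[0]*1000,p0[1]*1000]+([] if y is None else [y*50])
        n=len(x0);sim=np.array([x0]+[np.array(x0)+15*np.eye(n)[i] for i in range(n)])
        r=minimize(cost,x0,method='Nelder-Mead',options=dict(initial_simplex=sim,xatol=.1,fatol=1e-4))
        if best is None or r.fun<best.fun: best=r
    p=best.x.copy();
    if yaw is not None:p[2]/=50
    return np.round(p,2),round(best.fun,3)
E
python3 - <<'E'
from fit import *
fr={n:grab_frame(n) for n in('scene','top')}
def det(l,n,near=None,z=0):
    R=outline_of(l,n)
    if near is not None: R=[r for r in R if np.linalg.norm(ray(fr[n],r['pixel'],z)[:2]-near)<.06]
    return R
ys=np.linspace(-np.pi,np.pi,8,endpoint=False)
for r in outline_of('mug1','top')[:2]:
    p=ray(fr['top'],r['pixel'],.043)[:2]
    a=fit('mug1',[(fr['top'],r['pixels'])],0,p,ys);print('mug top',p,a)
    s=[q for q in outline_of('mug1','scene') if np.linalg.norm(ray(fr['scene'],q['pixel'],.043)[:2]-p)<.05]
    if s: print(' scene',fit('mug1',[(fr['scene'],s[0]['pixels'])],0,p,ys),'both',fit('mug1',[(fr['top'],r['pixels']),(fr['scene'],s[0]['pixels'])],0,p,ys))
for l,z,h in(('tumbler1',0,.045),('flask',.138,.1),('canister',.138,.07),('sugar_jar',0,.05)):
    v=[]
    for n in('top','scene'):
        R=outline_of(l,n)
        if not R: print(l,n,'none');continue
        r=R[0];p=ray(fr[n],r['pixel'],z+h)[:2];v.append((fr[n],r['pixels']));print(l,n,p,fit(l,v[-1:],z,p))
    print(l,'both',fit(l,v,z,p))
f=fr['top']
for l,z in(('cork_mat',.138),('tile',.138)):
    print(l,[ray(fr[n],outline_of(l,n)[0]['pixel'],z) for n in('top','scene')])
big=cv2.resize(f['frame'][95:250,100:400],None,fx=2.6,fy=2.6,interpolation=cv2.INTER_CUBIC)
cv2.imwrite('pics/topcrop.png',cv2.cvtColor(big,cv2.COLOR_RGB2BGR))
f=fr['scene'];big=cv2.resize(f['frame'][120:300,130:380],None,fx=3,fy=3,interpolation=cv2.INTER_CUBIC)
cv2.imwrite('pics/scenecrop.png',cv2.cvtColor(big,cv2.COLOR_RGB2BGR))
E
```

```text
mug top [0.55728925 0.3936233 ] (array([5.6805e+02, 3.9234e+02, 3.0000e-02]), np.float64(0.083))
 scene (array([563.94, 393.99,   0.76]), np.float64(0.074)) both (array([5.6596e+02, 3.9158e+02, 8.0000e-02]), np.float64(0.1))
mug top [0.43647453 0.38495716] (array([ 4.3804e+02,  3.9636e+02, -9.0000e-02]), np.float64(0.135))
 scene (array([4.3383e+02, 3.9782e+02, 5.0000e-02]), np.float64(0.105)) both (array([4.3707e+02, 3.9640e+02, 3.0000e-02]), np.float64(0.14))
tumbler1 top [0.47351359 0.2633933 ] (array([462.32, 271.42]), np.float64(0.122))
tumbler1 scene [0.45866436 0.26661324] (array([458.35, 272.89]), np.float64(0.065))
tumbler1 both (array([460.33, 272.26]), np.float64(0.103))
flask top [ 0.64256918 -0.17236075] (array([ 648.17, -174.38]), np.float64(0.102))
flask scene [ 0.64245259 -0.1692356 ] (array([ 649.95, -176.1 ]), np.float64(0.041))
flask both (array([ 648.59, -175.74]), np.float64(0.072))
canister top [0.6544908  0.06364265] (array([648.16,  64.21]), np.float64(0.084))
canister scene [0.64990322 0.06715812] (array([644.17,  67.84]), np.float64(0.118))
canister both (array([647.47,  64.23]), np.float64(0.105))
sugar_jar top [0.7313241  0.26838127] (array([734.42, 270.24]), np.float64(0.152))
sugar_jar scene [0.72914616 0.27285111] (array([731.09, 273.87]), np.float64(0.224))
sugar_jar both (array([735.46, 271.31]), np.float64(0.192))
cork_mat [array([0.64555011, 0.03455467, 0.138     ]), array([0.66503372, 0.05090752, 0.138     ])]
tile [array([ 0.62271159, -0.18529271,  0.138     ]), array([0.49471781, 0.33913227, 0.138     ])]
```

View pics/topcrop.png

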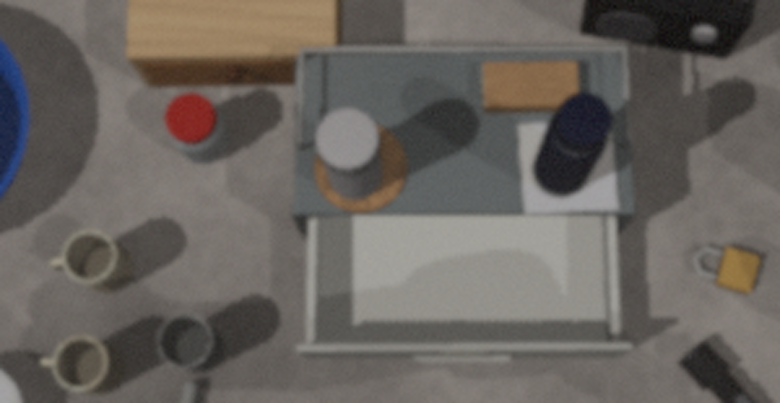

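View pics/scenecrop.png

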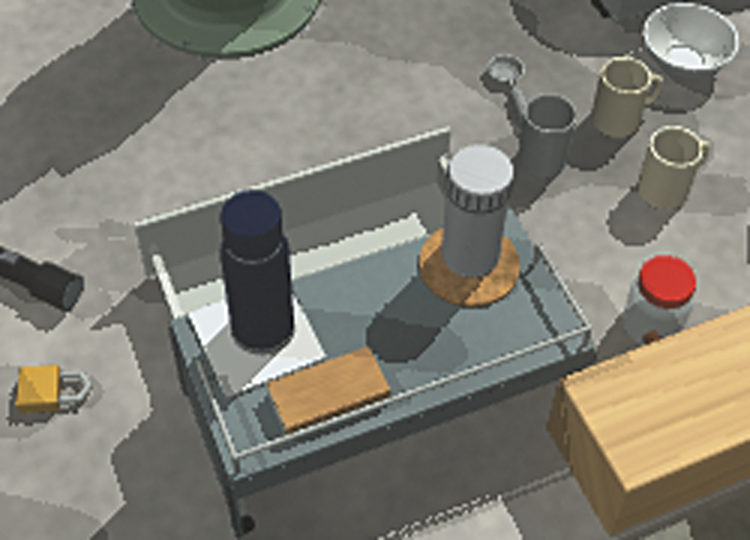

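Run:
```python
from fit import *
f=grab_frame('top');g=grab_frame('scene')
c=lambda u,v:(100+u/2.6-.3,95+v/2.6-.3)
s=lambda u,v:(130+u/3-.3,120+v/3-.3)
for n,uv,z in[('deckFL',(295,215),.132),('deckFR',(632,213),.132),('railBL',(299,50),.162),('railBR',(627,48),.162),('frontL',(298,351),.108),('frontR',(631,348),.108),('handle',(462,358),.1),('tileFL',(524,211),.138),('tileFR',(617,210),.138),('tileBL',(519,123),.138),('corkL',(315,170),.138),('corkR',(407,165),.138),('corkF',(362,211),.138),('drawer innerBack? L',(315,218),.065)]:
    print(n,np.round(ray(f,c(*uv),z),4))
for n,uv,z in[('railBL',(590,328),.162),('railBR',(238,458),.162),('frontR',(136,224),.108),('frontL',(447,130),.108),('tileBR',(240,390),.138),('tileBL',(325,357),.138),('tileFR?',(190,318),.138),('corkL',(519,264),.138),('corkR',(418,265),.138),('corkB',(465,304),.138)]:
    print('S',n,np.round(ray(g,s(*uv),z),4))
```

```text
deckFL [0.6028 0.1364 0.132 ]
deckFR [ 0.5992 -0.258   0.132 ]
railBL [0.7952 0.1296 0.162 ]
railBR [ 0.7914 -0.2564  0.162 ]
frontL [0.4457 0.1345 0.108 ]
frontR [ 0.4436 -0.2534  0.108 ]
handle [ 0.4355 -0.0568  0.1   ]
tileFL [ 0.6021 -0.1313  0.138 ]
tileFR [ 0.6017 -0.2395  0.138 ]
tileBL [ 0.7092 -0.1289  0.138 ]
corkL [0.6553 0.1126 0.138 ]
corkR [0.6597 0.0044 0.138 ]
corkF [0.605  0.0575 0.138 ]
drawer innerBack? L [0.6144 0.1196 0.065 ]
S railBL [0.7941 0.1285 0.162 ]
S railBR [ 0.7919 -0.2506  0.162 ]
S frontR [ 0.4432 -0.2546  0.108 ]
S frontL [0.4499 0.1332 0.108 ]
S tileBR [ 0.7096 -0.2215  0.138 ]
S tileBL [ 0.707  -0.1287  0.138 ]
S tileFR? [ 0.6082 -0.2409  0.138 ]
S corkL [0.6799 0.1088 0.138 ]
S corkR [0.6386 0.0072 0.138 ]
S corkB [0.704 0.032 0.138]
```

Request:
{"api": "move_arm", "payload": {
  "motion": [
    [[30,50,10],[0,0,0.15]],
    [[60,95,20],[0,0,0.3]],
    [[90,140,30],[0,0,0.45]],
    [[120,185,40],[0,0,0.6]],
    [[150,230,50],[0,0,0.75]],
    [[170,280,60],[0,0,0.9]],
    [[190,330,60],[0,0,1.05]],
    [[200,385,60],[0,0,1.173]],
    [[208,445,60],[0,0,1.173]],
    [[208,505,60],[0,0,1.173]],
    [[208,566,60],[0,0,1.173]],
    [[208,626,60],[0,0,1.173]]
  ],
  "jaw": 85,
  "grip_force": 40
}}

```text
clock: 4.1
position: [0.4498, 0.0516, 0.3166]
tool_rot: [3.141, 0.0, 1.57]
force: [1.0, -0.0, -0.5]
grip_width: 0.0851
```

Request:
{"api": "move_arm", "payload": {
  "motion": [
    [[15,55,0],[0,0,0]],
    [[35,112,-10],[0,0,0]],
    [[55,168,-20],[0,0,0]],
    [[75,224,-40],[0,0,0]],
    [[95,280,-65],[0,0,0]],
    [[110,325,-90],[0,0,0]],
    [[116,342,-116],[0,0,0]],
    [[116,342,-116],[0,0,0]]
  ]
}}

```text
clock: 5.1
position: [0.5651, 0.3925, 0.1978]
tool_rot: [-3.138, 0.001, 1.572]
force: [-0.4, -0.7, 0.3]
grip_width: 0.0849
```

```bash
cat > look.py <<'E'
import sys
from fit import *
# look.py name : wrist picture + mug check in top
o=observe();f=grab_frame('wrist');save(sys.argv[1],f)
print(o['clock'],o['position'],o['tool_rot'],o['force'],o['grip_width'])
from scipy.spatial.transform import Rotation as R
T=np.eye(4);T[:3,:3]=R.from_euler('xyz',o['tool_rot']).as_matrix();T[:3,3]=o['position']
f['T']=T@np.array(f['mount'])
for l in sys.argv[2:]:
    lab,z=l.split(':')
    for r in outline_of(lab,'wrist')[:2]:
        p=ray(f,r['pixel'],float(z)+.06)[:2]
        print(lab,round(r['score'],2),r['pixel'],fit(lab,[(f,r['pixels'])],float(z),p,[-.5,0,.5] if lab=='mug1' else None))
E
python3 look.py wA mug1:0
```

```text
5.1 [0.56505462 0.39252229 0.19784905] [-3.13842345e+00  1.48325729e-03  1.57241760e+00] [-0.36116873 -0.73022263  0.31005325] 0.08485298911296407
mug1 0.95 [252.5, 189.9] (array([5.6724e+02, 3.9129e+02, 6.0000e-02]), np.float64(0.07))
mug1 0.68 [122.0, 181.7] (array([ 4.3779e+02,  3.9587e+02, -1.1000e-01]), np.float64(0.073))
```

View pics/wA.png

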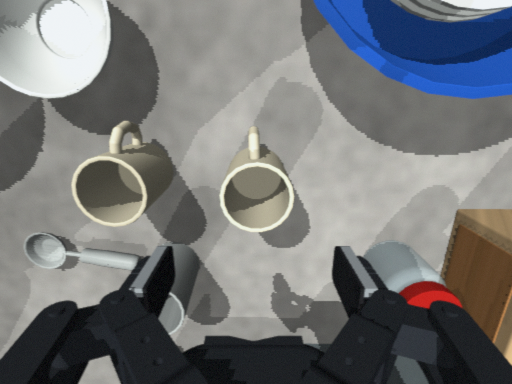

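Request:
{"api": "move_arm", "payload": {
  "motion": [
    [[1,-1,-50],[0,0,0]],
    [[1,-1,-95],[0,0,0]],
    [[1,-1,-125],[0,0,0]],
    [[1,-1,-139],[0,0,0]],
    [[1,-1,-139],[0,0,0]]
  ]
}}

```text
clock: 5.82
position: [0.5675, 0.3904, 0.062]
tool_rot: [3.141, -0.0, 1.57]
force: [0.8, 0.9, 0.9]
grip_width: 0.0847
```

Request:
{"api": "move_arm", "payload": {
  "motion": [
    [[0,0,0],[0,0,0]],
    [[0,0,0],[0,0,0]],
    [[0,0,0],[0,0,0]],
    [[0,0,0],[0,0,0]],
    [[0,0,0],[0,0,0]],
    [[0,0,0],[0,0,0]]
  ],
  "jaw": 55,
  "grip_force": 40
}}

```text
clock: 6.58
position: [0.5677, 0.3912, 0.0633]
tool_rot: [3.14, -0.001, 1.571]
force: [-1.3, -1.8, 8.1]
grip_width: 0.0645
```

Request:
{"api": "move_arm", "payload": {
  "motion": [
    [[0,0,40],[0,0,0]],
    [[0,0,95],[0,0,0]],
    [[-5,-40,135],[0,0,0]],
    [[-20,-95,145],[0,0,0]],
    [[-35,-152,145],[0,0,0]],
    [[-45,-208,145],[0,0,0]],
    [[-45,-264,145],[0,0,0]],
    [[-45,-310,145],[0,0,0]],
    [[-45,-340,140],[0,0,0]],
    [[-45,-351,125],[0,0,0]],
    [[-45,-351,100],[0,0,0]],
    [[-45,-351,80],[0,0,0]]
  ]
}}

```text
clock: 8.07
position: [0.522, 0.0405, 0.1405]
tool_rot: [3.141, -0.0, 1.571]
force: [0.7, -1.3, -2.8]
grip_width: 0.0641
```

```bash
python3 look.py wA2
python3 - <<'E'
from h import *
f=grab_frame('scene');big=cv2.resize(f['frame'][100:280,170:400],None,fx=3,fy=3,interpolation=cv2.INTER_CUBIC)
cv2.imwrite('pics/sA2.png',cv2.cvtColor(big,cv2.COLOR_RGB2BGR))
E
```

```text
8.075 [0.52196032 0.0405449  0.14051241] [ 3.14137547e+00 -3.86685087e-04  1.57146658e+00] [ 0.69627728 -1.32851001 -2.82161786] 0.06409812335038312
```

View pics/wA2.png

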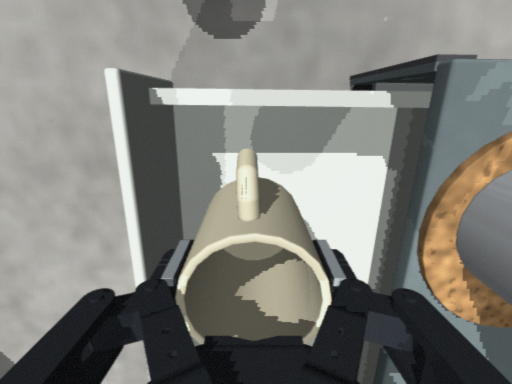

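View pics/sA2.png

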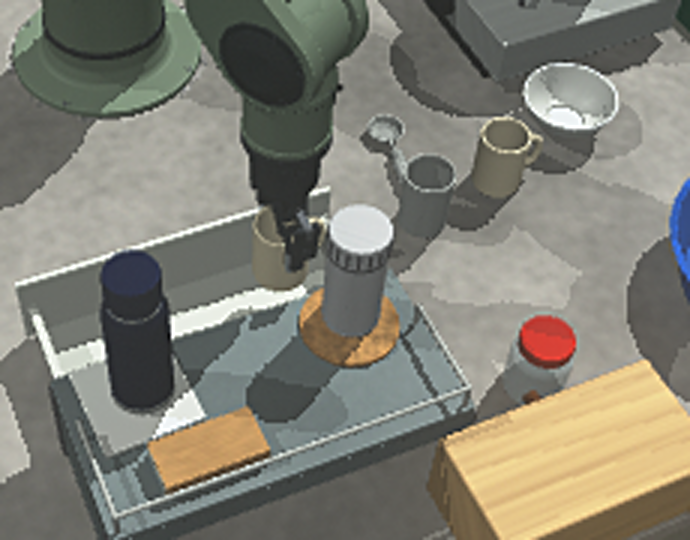

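Request:
{"api": "move_arm", "payload": {
  "motion": [
    [[0,0,-30],[0,0,0]],
    [[0,0,-52],[0,0,0]],
    [[0,0,-60],[0,0,0]],
    [[0,0,-63],[0,0,0]],
    [[0,0,-65],[0,0,0]],
    [[0,0,-65],[0,0,0]]
  ]
}}

```text
clock: 8.93
position: [0.5229, 0.04, 0.0773]
tool_rot: [3.14, -0.0, 1.571]
force: [0.6, 0.0, 2.4]
grip_width: 0.0642
```

Request:
{"api": "move_arm", "payload": {
  "motion": [
    [[0,0,0],[0,0,0]],
    [[0,0,0],[0,0,0]],
    [[0,0,0],[0,0,0]],
    [[0,0,20],[0,0,0]],
    [[0,0,60],[0,0,0]],
    [[0,0,115],[0,0,0]],
    [[0,40,135],[0,0,0]],
    [[0,95,135],[0,0,0]],
    [[-20,150,135],[0,0,0]],
    [[-50,200,135],[0,0,0]],
    [[-75,256,135],[0,0,0]],
    [[-84,310,130],[0,0,0]]
  ],
  "jaw": 80
}}

```text
clock: 10.42
position: [0.4368, 0.3516, 0.2067]
tool_rot: [3.141, -0.0, 1.572]
force: [1.5, -0.3, -0.5]
grip_width: 0.08
```

Request:
{"api": "move_arm", "payload": {
  "motion": [
    [[0,35,-4],[0,0,0]],
    [[0,46,-6],[0,0,0]],
    [[0,46,-6],[0,0,0]]
  ],
  "jaw": 85
}}

```text
clock: 10.8
position: [0.4379, 0.3956, 0.1999]
tool_rot: [-3.141, 0.001, 1.571]
force: [-1.1, -0.8, 0.1]
grip_width: 0.0851
```

```bash
python3 look.py wB mug1:0
python3 - <<'E'
from h import *
f=grab_frame('top');save('tB',f)
E
```

```text
10.8 [0.43794181 0.39556325 0.19993115] [-3.14100467e+00  5.70402359e-04  1.57114304e+00] [-1.08719136 -0.83694958  0.09203349] 0.08506851623928985
mug1 0.64 [253.5, 186.7] (array([ 4.3874e+02,  3.9753e+02, -6.0000e-02]), np.float64(0.071))
```

View pics/wB.png

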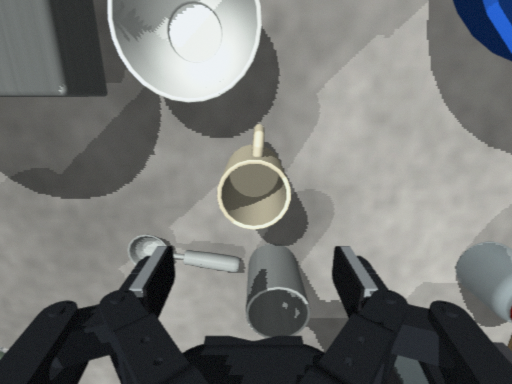

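View pics/tB.png

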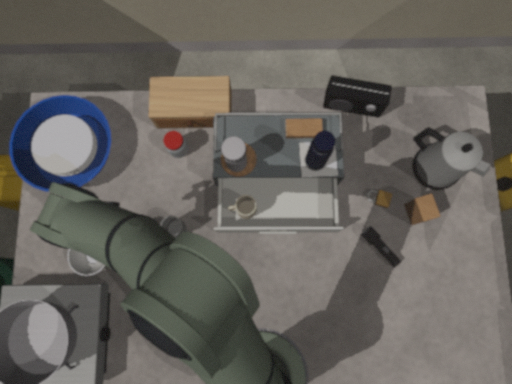

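Request:
{"api": "move_arm", "payload": {
  "motion": [
    [[1,0,-50],[0,0,0]],
    [[1,1,-95],[0,0,0]],
    [[1,1,-125],[0,0,0]],
    [[1,1,-139],[0,0,0]],
    [[1,1,-139],[0,0,0]]
  ]
}}

```text
clock: 11.58
position: [0.4393, 0.3963, 0.0613]
tool_rot: [-3.141, 0.0, 1.57]
force: [0.7, -0.3, 1.2]
grip_width: 0.0848
```

Request:
{"api": "move_arm", "payload": {
  "motion": [
    [[0,0,0],[0,0,0]],
    [[0,0,0],[0,0,0]],
    [[0,0,0],[0,0,0]],
    [[0,0,0],[0,0,0]],
    [[0,0,0],[0,0,0]],
    [[0,0,0],[0,0,0]]
  ],
  "jaw": 55
}}

```text
clock: 12.32
position: [0.4397, 0.3971, 0.0629]
tool_rot: [3.14, -0.001, 1.57]
force: [-2.2, -1.5, 9.6]
grip_width: 0.0651
```

Request:
{"api": "move_arm", "payload": {
  "motion": [
    [[0,0,40],[0,0,0]],
    [[0,0,95],[0,0,0]],
    [[10,-30,140],[0,0,0]],
    [[25,-85,150],[0,0,0]],
    [[40,-140,150],[0,0,0]],
    [[55,-195,150],[0,0,0]],
    [[70,-250,150],[0,0,0]],
    [[80,-306,150],[0,0,0]],
    [[83,-362,150],[0,0,0]],
    [[83,-418,150],[0,0,0]],
    [[83,-462,148],[0,0,0]],
    [[83,-477,130],[0,0,0]]
  ]
}}

```text
clock: 13.82
position: [0.5225, -0.0833, 0.1924]
tool_rot: [3.139, 0.002, 1.567]
force: [0.4, 0.5, -1.5]
grip_width: 0.0646
```

Request:
{"api": "move_arm", "payload": {
  "motion": [
    [[0,0,-40],[0,0,0]],
    [[0,0,-80],[0,0,0]],
    [[0,0,-100],[0,0,0]],
    [[0,0,-110],[0,0,0]],
    [[0,0,-115],[0,0,0]],
    [[0,0,-115],[0,0,0]]
  ]
}}

```text
clock: 14.58
position: [0.5229, -0.08, 0.0772]
tool_rot: [3.14, 0.0, 1.571]
force: [-0.1, 0.1, -1.9]
grip_width: 0.065
```

Request:
{"api": "move_arm", "payload": {
  "motion": [
    [[0,0,-1],[0,0,0]],
    [[0,0,-1],[0,0,0]]
  ]
}}

```text
clock: 14.82
position: [0.5234, -0.0801, 0.0769]
tool_rot: [3.138, 0.0, 1.571]
force: [0.2, 0.0, 14.7]
grip_width: 0.0645
```

Request:
{"api": "move_arm", "payload": {
  "motion": [
    [[0,0,0],[0,0,0]],
    [[0,0,0],[0,0,0]],
    [[0,0,0],[0,0,0]],
    [[0,0,20],[0,0,0]],
    [[0,0,60],[0,0,0]],
    [[0,0,115],[0,0,0]],
    [[0,50,130],[0,0,0]],
    [[-10,105,130],[0,0,0]],
    [[-20,160,130],[0,0,0]],
    [[-35,215,130],[0,0,0]],
    [[-50,270,130],[0,0,0]],
    [[-60,325,125],[0,0,0]]
  ],
  "jaw": 80
}}

```text
clock: 16.32
position: [0.4614, 0.2463, 0.2005]
tool_rot: [3.141, 0.0, 1.571]
force: [1.1, -0.3, 0.4]
grip_width: 0.0803
```

```bash
python3 look.py wC tumbler1:0
python3 - <<'E'
from h import *
f=grab_frame('top');save('tC',f)
E
```

```text
16.325 [0.4613589  0.24632587 0.20046298] [3.14122022e+00 2.51792348e-04 1.57064700e+00] [ 1.12929982 -0.27456258  0.38591104] 0.0802565422901872
tumbler1 0.68 [282.9, 297.0] (array([478.72, 116.28]), np.float64(0.554))
tumbler1 0.64 [254.3, 163.5] (array([463.14, 271.86]), np.float64(0.056))
```

View pics/tC.png

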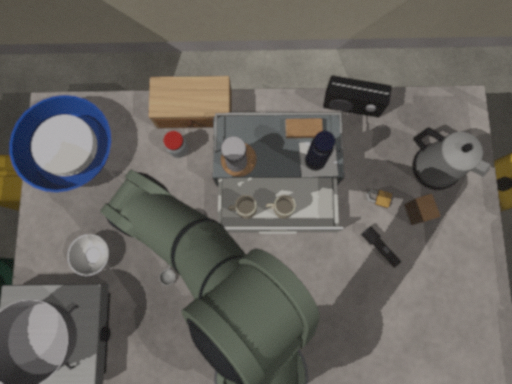

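View pics/wC.png

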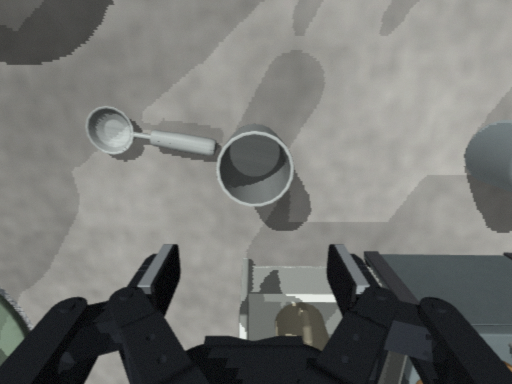

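Request:
{"api": "move_arm", "payload": {
  "motion": [
    [[1,20,0],[0,0,0]],
    [[1,27,-10],[0,0,0]],
    [[1,27,-50],[0,0,0]],
    [[1,27,-90],[0,0,0]],
    [[1,27,-118],[0,0,0]],
    [[1,27,-129],[0,0,0]],
    [[1,27,-129],[0,0,0]]
  ],
  "jaw": 85
}}

```text
clock: 17.35
position: [0.463, 0.2713, 0.071]
tool_rot: [-3.141, 0.001, 1.57]
force: [-1.0, 0.3, 0.6]
grip_width: 0.0852
```

Request:
{"api": "move_arm", "payload": {
  "motion": [
    [[0,0,0],[0,0,0]],
    [[0,0,0],[0,0,0]],
    [[0,0,0],[0,0,0]],
    [[0,0,0],[0,0,0]],
    [[0,0,0],[0,0,0]],
    [[0,0,0],[0,0,0]]
  ],
  "jaw": 55
}}

```text
clock: 18.1
position: [0.4634, 0.272, 0.0726]
tool_rot: [3.14, -0.001, 1.571]
force: [-4.3, -1.0, 8.4]
grip_width: 0.0654
```

Request:
{"api": "move_arm", "payload": {
  "motion": [
    [[0,0,40],[0,0,0]],
    [[0,0,95],[0,0,0]],
    [[5,-30,140],[0,0,0]],
    [[15,-85,150],[0,0,0]],
    [[25,-140,150],[0,0,0]],
    [[35,-195,150],[0,0,0]],
    [[45,-250,150],[0,0,0]],
    [[55,-306,150],[0,0,0]],
    [[59,-362,150],[0,0,0]],
    [[59,-415,150],[0,0,0]],
    [[59,-450,145],[0,0,0]],
    [[59,-457,125],[0,0,0]]
  ]
}}

```text
clock: 19.6
position: [0.5222, -0.1881, 0.1972]
tool_rot: [3.139, 0.002, 1.567]
force: [0.3, 0.8, -1.6]
grip_width: 0.0658
```

Request:
{"api": "move_arm", "payload": {
  "motion": [
    [[0,0,-40],[0,0,0]],
    [[0,0,-80],[0,0,0]],
    [[0,0,-100],[0,0,0]],
    [[0,0,-107],[0,0,0]],
    [[0,0,-110],[0,0,0]],
    [[0,0,-110],[0,0,0]]
  ]
}}

```text
clock: 20.35
position: [0.5226, -0.1853, 0.0871]
tool_rot: [3.14, 0.0, 1.571]
force: [-0.0, -0.3, -1.3]
grip_width: 0.0655
```

Request:
{"api": "move_arm", "payload": {
  "motion": [
    [[0,0,-1.5],[0,0,0]],
    [[0,0,-1.5],[0,0,0]]
  ]
}}

```text
clock: 20.6
position: [0.5236, -0.1854, 0.0864]
tool_rot: [3.138, 0.001, 1.571]
force: [0.3, 0.1, 12.8]
grip_width: 0.0659
```

Request:
{"api": "move_arm", "payload": {
  "motion": [
    [[0,0,0],[0,0,0]],
    [[0,0,0],[0,0,0]],
    [[0,0,0],[0,0,0]],
    [[0,0,20],[0,0,0]],
    [[0,0,60],[0,0,0]],
    [[0,0,115],[0,0,0]],
    [[-20,20,120],[0,0,0]],
    [[-60,50,120],[0,0,0]],
    [[-95,80,120],[0,0,0]],
    [[-105,105,120],[0,0,0]],
    [[-105,125,120],[0,0,0]],
    [[-105,125,120],[0,0,0]]
  ],
  "jaw": 80
}}

```text
clock: 22.1
position: [0.4173, -0.0592, 0.2059]
tool_rot: [3.14, 0.001, 1.573]
force: [0.0, 1.2, -0.0]
grip_width: 0.08
```

Run:
```python
from h import *
f=grab_frame('top');big=cv2.resize(f['frame'][95:250,100:400],None,fx=2.6,fy=2.6,interpolation=cv2.INTER_CUBIC)
cv2.imwrite('pics/tD.png',cv2.cvtColor(big,cv2.COLOR_RGB2BGR))
f=grab_frame('scene');big=cv2.resize(f['frame'][120:300,130:380],None,fx=3,fy=3,interpolation=cv2.INTER_CUBIC)
cv2.imwrite('pics/sD.png',cv2.cvtColor(big,cv2.COLOR_RGB2BGR))
f=grab_frame('wrist');save('wD',f)
```

```text
(no output)
```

View pics/tD.png

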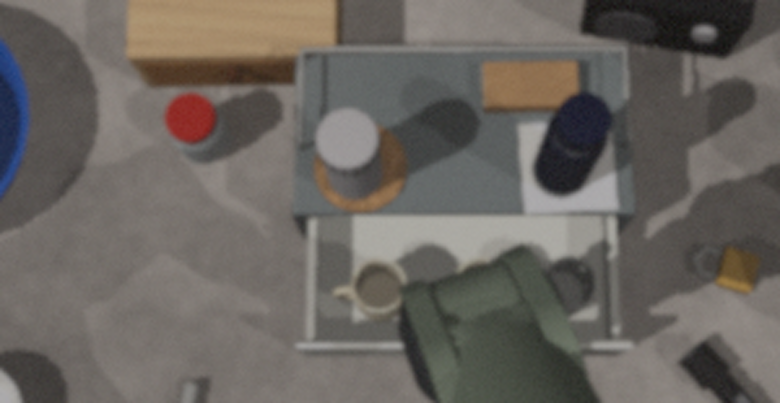

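View pics/sD.png

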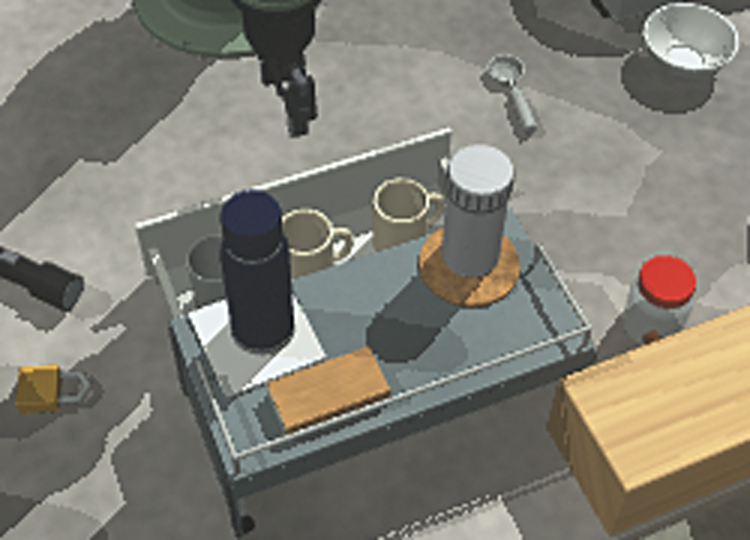

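View pics/wD.png

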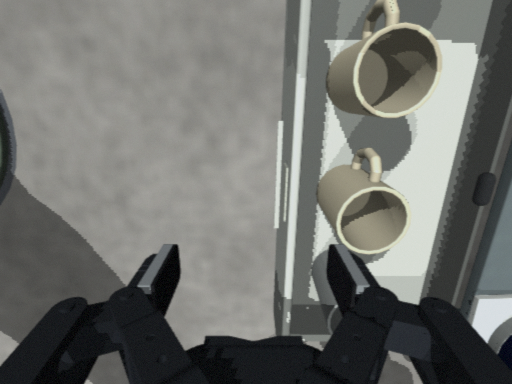

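Request:
{"api": "move_arm", "payload": {
  "motion": [
    [[-14,0,0],[0,0,0]],
    [[-14,0,-20],[0,0,0]],
    [[-14,0,-50],[0,0,0]],
    [[-14,0,-75],[0,0,0]],
    [[-14,0,-92],[0,0,0]],
    [[-14,0,-92],[0,0,0]],
    [[-14,0,-92],[0,0,0]]
  ],
  "jaw": 0
}}

```text
clock: 23.12
position: [0.403, -0.0604, 0.1134]
tool_rot: [3.141, 0.0, 1.57]
force: [0.3, -0.9, 1.1]
grip_width: -0.0004
```

Request:
{"api": "move_arm", "payload": {
  "motion": [
    [[3,0,0],[0,0,0]],
    [[6,0,0],[0,0,0]],
    [[9,0,0],[0,0,0]],
    [[12,0,0],[0,0,0]],
    [[15,0,0],[0,0,0]],
    [[18,0,0],[0,0,0]],
    [[21,0,0],[0,0,0]],
    [[24,0,0],[0,0,0]],
    [[27,0,0],[0,0,0]],
    [[30,0,0],[0,0,0]],
    [[33,0,0],[0,0,0]],
    [[36,0,0],[0,0,0]]
  ]
}}

```text
clock: 24.62
position: [0.4391, -0.0603, 0.1128]
tool_rot: [-3.141, 0.0, 1.571]
force: [-1.7, -0.1, 0.9]
grip_width: -0.0003
```

Run:
```python
from h import *
f=grab_frame('scene');big=cv2.resize(f['frame'][80:260,130:380],None,fx=3,fy=3,interpolation=cv2.INTER_CUBIC)
cv2.imwrite('pics/sE.png',cv2.cvtColor(big,cv2.COLOR_RGB2BGR))
f=grab_frame('wrist');save('wE',f)
```

```text
(no output)
```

View pics/sE.png

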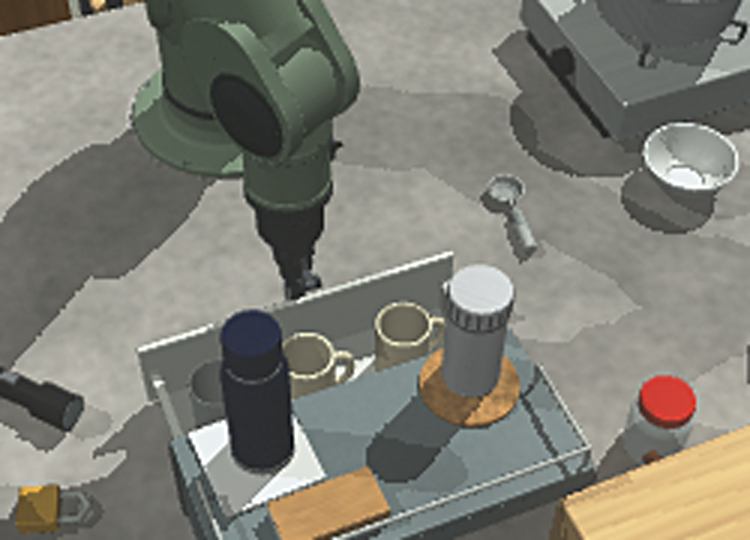

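View pics/wE.png

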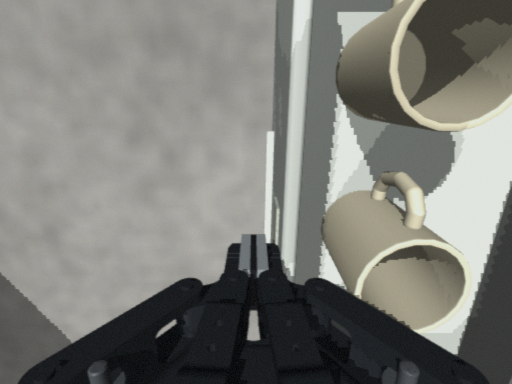

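Request:
{"api": "move_arm", "payload": {
  "motion": [
    [[3,0,0],[0,0,0]],
    [[7,0,0],[0,0,0]],
    [[11,0,0],[0,0,0]],
    [[15,0,0],[0,0,0]],
    [[19,0,0],[0,0,0]],
    [[23,0,0],[0,0,0]],
    [[27,0,0],[0,0,0]],
    [[31,0,0],[0,0,0]],
    [[35,0,0],[0,0,0]],
    [[39,0,0],[0,0,0]],
    [[43,0,0],[0,0,0]],
    [[47,0,0],[0,0,0]]
  ]
}}

```text
clock: 26.22
position: [0.4863, -0.0602, 0.1128]
tool_rot: [-3.142, -0.0, 1.571]
force: [-2.4, -1.1, 0.7]
grip_width: -0.0002
```

Run:
```python
from h import *
f=grab_frame('scene');big=cv2.resize(f['frame'][80:260,130:380],None,fx=3,fy=3,interpolation=cv2.INTER_CUBIC)
cv2.imwrite('pics/sF.png',cv2.cvtColor(big,cv2.COLOR_RGB2BGR))
f=grab_frame('wrist');save('wF',f)
```

```text
(no output)
```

View pics/sF.png

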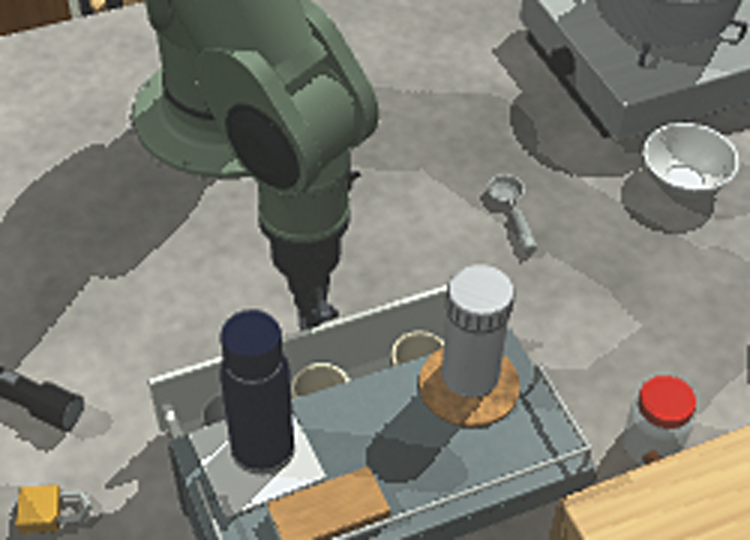

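View pics/wF.png

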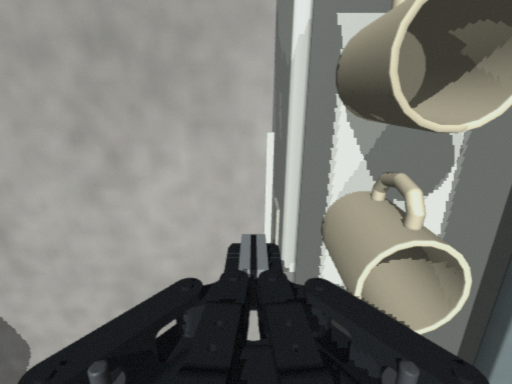

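Request:
{"api": "move_arm", "payload": {
  "motion": [
    [[3,0,0],[0,0,0]],
    [[7,0,0],[0,0,0]],
    [[11,0,0],[0,0,0]],
    [[15,0,0],[0,0,0]],
    [[19,0,0],[0,0,0]],
    [[23,0,0],[0,0,0]],
    [[27,0,0],[0,0,0]],
    [[31,0,0],[0,0,0]],
    [[35,0,0],[0,0,0]],
    [[39,0,0],[0,0,0]],
    [[43,0,0],[0,0,0]],
    [[47,0,0],[0,0,0]]
  ]
}}

```text
clock: 27.82
position: [0.5333, -0.0603, 0.1128]
tool_rot: [-3.141, 0.0, 1.571]
force: [-1.7, -1.2, 0.6]
grip_width: 0.0
```

Request:
{"api": "move_arm", "payload": {
  "motion": [
    [[2,0,0],[0,0,0]],
    [[4,0,0],[0,0,0]],
    [[6,0,0],[0,0,0]],
    [[8,0,0],[0,0,0]],
    [[10,0,0],[0,0,0]],
    [[12,0,0],[0,0,0]],
    [[14,0,0],[0,0,0]],
    [[16,0,0],[0,0,0]],
    [[18,0,0],[0,0,0]],
    [[20,0,0],[0,0,0]]
  ]
}}

```text
clock: 29.08
position: [0.5532, -0.0602, 0.1128]
tool_rot: [3.142, 0.0, 1.571]
force: [-1.3, -1.4, 0.7]
grip_width: -0.0001
```

Request:
{"api": "move_arm", "payload": {
  "motion": [
    [[1,0,0],[0,0,0]],
    [[2,0,0],[0,0,0]],
    [[3,0,0],[0,0,0]],
    [[4,0,0],[0,0,0]],
    [[5,0,0],[0,0,0]],
    [[6,0,0],[0,0,0]],
    [[7,0,0],[0,0,0]],
    [[8,0,0],[0,0,0]]
  ]
}}

```text
clock: 30.08
position: [0.5604, -0.0603, 0.1127]
tool_rot: [-3.14, 0.0, 1.571]
force: [-7.7, -1.3, 4.6]
grip_width: 0.0
```

Request:
{"api": "move_arm", "payload": {
  "motion": [
    [[1,0,0],[0,0,0]],
    [[2,0,0],[0,0,0]],
    [[3,0,0],[0,0,0]],
    [[4,0,0],[0,0,0]],
    [[5,0,0],[0,0,0]],
    [[6,0,0],[0,0,0]]
  ]
}}

```text
clock: 30.82
position: [0.5674, -0.06, 0.1128]
tool_rot: [3.141, -0.0, 1.571]
force: [-0.7, 0.3, 0.1]
grip_width: -0.0
```

Run:
```python
from h import *
f=grab_frame('scene');big=cv2.resize(f['frame'][80:260,130:380],None,fx=3,fy=3,interpolation=cv2.INTER_CUBIC)
cv2.imwrite('pics/sG.png',cv2.cvtColor(big,cv2.COLOR_RGB2BGR))
f=grab_frame('wrist');save('wG',f)
```

```text
(no output)
```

View pics/sG.png

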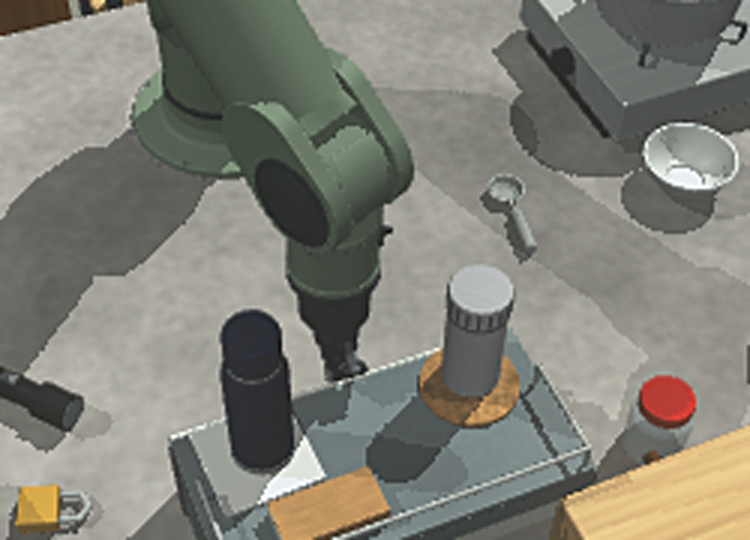

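View pics/wG.png

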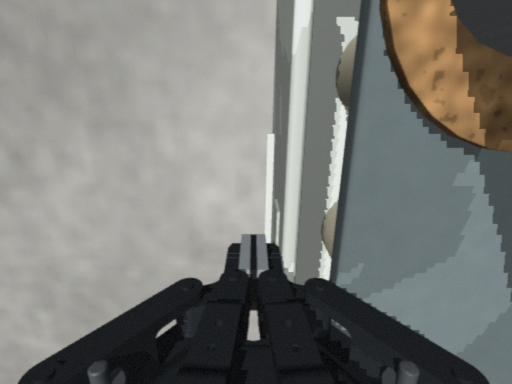

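Request:
{"api": "move_arm", "payload": {
  "motion": [
    [[1,0,0],[0,0,0]],
    [[2,0,0],[0,0,0]],
    [[3,0,0],[0,0,0]],
    [[4,0,0],[0,0,0]],
    [[4,0,0],[0,0,0]]
  ]
}}

```text
clock: 31.55
position: [0.5712, -0.0602, 0.1128]
tool_rot: [3.142, -0.0, 1.571]
force: [0.7, 0.2, 0.4]
grip_width: 0.0001
```

Request:
{"api": "move_arm", "payload": {
  "motion": [
    [[1,0,0],[0,0,0]],
    [[2,0,0],[0,0,0]],
    [[3,0,0],[0,0,0]],
    [[4,0,0],[0,0,0]],
    [[4,0,0],[0,0,0]]
  ]
}}

```text
clock: 32.17
position: [0.5739, -0.0602, 0.1126]
tool_rot: [-3.139, 0.0, 1.571]
force: [-10.3, 0.8, 8.1]
grip_width: -0.0001
```

Run:
```python
from h import *
f=grab_frame('wrist');save('wH',f)
```

```text
(no output)
```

View pics/wH.png

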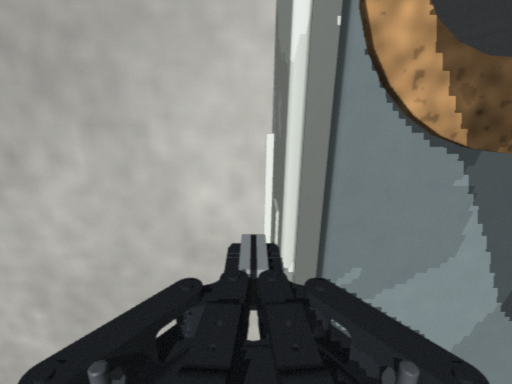

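Request:
{"api": "move_arm", "payload": {
  "motion": [
    [[-10,0,0],[0,0,0]],
    [[-40,0,0],[0,0,0]],
    [[-50,0,40],[0,0,0]],
    [[-50,0,100],[0,0,0]],
    [[-50,5,160],[0,0,0]],
    [[-50,20,215],[0,0,0]],
    [[-30,60,255],[0,0,0]],
    [[10,90,267],[0,0,0]],
    [[50,115,267],[0,0,0]],
    [[73,124,267],[0,0,0]],
    [[73,124,267],[0,0,0]]
  ],
  "jaw": 85
}}

```text
clock: 33.6
position: [0.6488, 0.0649, 0.3788]
tool_rot: [-3.141, -0.001, 1.572]
force: [-1.1, 0.1, -0.0]
grip_width: 0.0851
```

```bash
python3 look.py wI canister:.138 cork_mat:.132
python3 - <<'E'
from h import *
f=grab_frame('scene');big=cv2.resize(f['frame'][80:260,130:380],None,fx=3,fy=3,interpolation=cv2.INTER_CUBIC)
cv2.imwrite('pics/sI.png',cv2.cvtColor(big,cv2.COLOR_RGB2BGR))
E
```

```text
33.6 [0.64879893 0.06489194 0.37880252] [-3.14068555e+00 -8.65371763e-04  1.57198641e+00] [-1.05510039  0.06135278 -0.01136846] 0.08509103746293555
canister 0.69 [251.4, 190.7] (array([649.08,  66.72]), np.float64(0.052))
canister 0.46 [114.0, 374.1] (array([ 410.06, -324.8 ]), np.float64(0.954))
cork_mat 0.94 [278.1, 146.3] (array([660.12,  60.86]), np.float64(0.624))
```

View pics/wI.png

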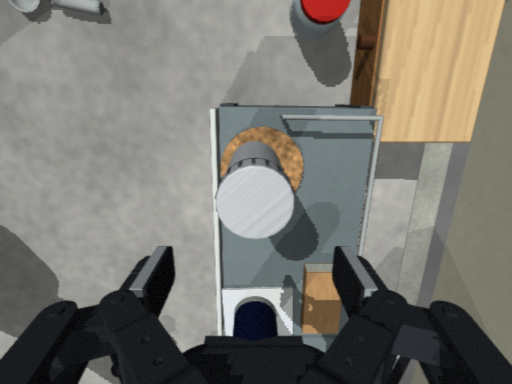

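View pics/sI.png

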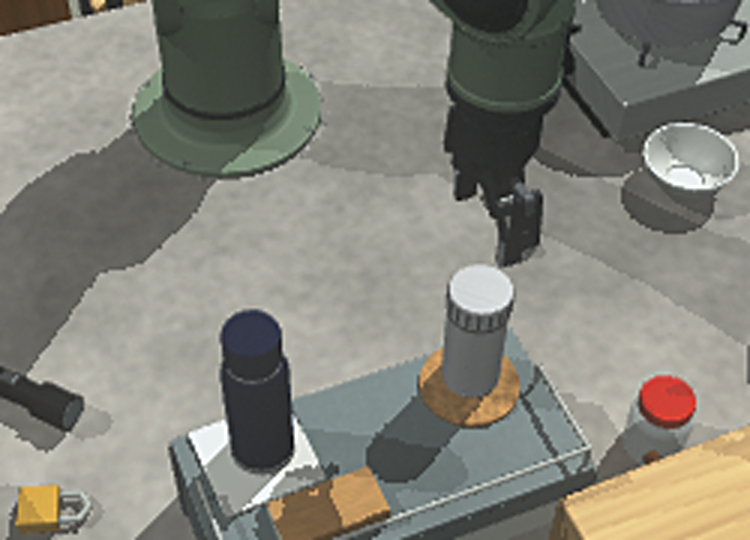

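Request:
{"api": "move_arm", "payload": {
  "motion": [
    [[1,2,-40],[0,0,0]],
    [[1,2,-75],[0,0,0]],
    [[1,2,-100],[0,0,0]],
    [[1,2,-110],[0,0,0]],
    [[1,2,-110],[0,0,0]]
  ]
}}

```text
clock: 34.42
position: [0.649, 0.0655, 0.2702]
tool_rot: [3.141, 0.0, 1.57]
force: [-0.0, 0.1, 0.2]
grip_width: 0.0849
```

Request:
{"api": "move_arm", "payload": {
  "motion": [
    [[0,0,0],[0,0,0]],
    [[0,0,0],[0,0,0]],
    [[0,0,0],[0,0,0]],
    [[0,0,0],[0,0,0]],
    [[0,0,0],[0,0,0]],
    [[0,0,0],[0,0,0]]
  ],
  "jaw": 50,
  "grip_force": 50
}}

```text
clock: 35.17
position: [0.6496, 0.0659, 0.2714]
tool_rot: [3.139, -0.0, 1.571]
force: [-0.6, -0.8, 5.7]
grip_width: 0.0649
```

Request:
{"api": "move_arm", "payload": {
  "motion": [
    [[0,0,15],[0,0,0]],
    [[0,0,35],[0,0,0]],
    [[0,-20,40],[0,0,0]],
    [[0,-50,40],[0,0,0]],
    [[0,-85,40],[0,0,0]],
    [[0,-115,40],[0,0,0]],
    [[0,-129,40],[0,0,0]],
    [[0,-129,40],[0,0,0]],
    [[0,-129,20],[0,0,0]]
  ]
}}

```text
clock: 36.3
position: [0.6496, -0.0618, 0.2909]
tool_rot: [3.139, -0.001, 1.572]
force: [-0.0, 0.5, -4.1]
grip_width: 0.0649
```

Run:
```python
from h import *
f=grab_frame('scene');big=cv2.resize(f['frame'][80:260,130:380],None,fx=3,fy=3,interpolation=cv2.INTER_CUBIC)
cv2.imwrite('pics/sJ.png',cv2.cvtColor(big,cv2.COLOR_RGB2BGR))
```

```text
(no output)
```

View pics/sJ.png

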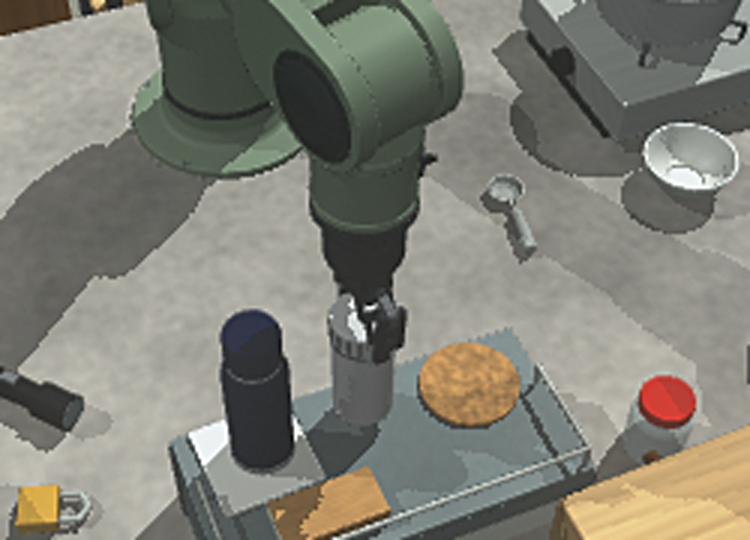

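Request:
{"api": "move_arm", "payload": {
  "motion": [
    [[0,0,-12],[0,0,0]],
    [[0,0,-20],[0,0,0]],
    [[0,0,-24],[0,0,0]],
    [[0,0,-26],[0,0,0]],
    [[0,0,-27],[0,0,0]],
    [[0,0,-27],[0,0,0]]
  ]
}}

```text
clock: 37.1
position: [0.6492, -0.063, 0.2652]
tool_rot: [3.14, 0.001, 1.571]
force: [-9.2, -1.4, 23.7]
grip_width: 0.0653
```

Request:
{"api": "move_arm", "payload": {
  "motion": [
    [[0,0,0],[0,0,0]],
    [[0,0,0],[0,0,0]],
    [[0,0,0],[0,0,0]],
    [[0,0,0],[0,0,0]],
    [[0,0,25],[0,0,0]],
    [[0,0,70],[0,0,0]],
    [[0,0,130],[0,0,0]],
    [[0,-30,170],[0,0,0]],
    [[0,-75,171],[0,0,0]],
    [[0,-112,171],[0,0,0]],
    [[0,-112,171],[0,0,0]]
  ],
  "jaw": 85
}}

```text
clock: 38.48
position: [0.6487, -0.1786, 0.4332]
tool_rot: [-3.141, 0.001, 1.566]
force: [0.1, 0.3, -0.3]
grip_width: 0.085
```

```bash
python3 look.py wK flask:.138 canister:.132
python3 - <<'E'
from fit import *
f=grab_frame('scene');save('sK',f)
for n in('scene','top'):
  f=grab_frame(n)
  for r in outline_of('cork_mat',n)[:1]: print(n,r['score'],r['pixel'],ray(f,r['pixel'],.138),fit('cork_mat',[(f,r['pixels'])],.132,[.658,.058]))
E
```

```text
38.475 [ 0.64874196 -0.17856314  0.43321668] [-3.14081706e+00  7.57001301e-04  1.56632474e+00] [ 0.08390733  0.320581   -0.30075545] 0.08499591886683176
flask 0.78 [256.2, 180.0] (array([ 650.69, -173.07]), np.float64(0.049))
canister 0.95 [251.2, 57.1] (array([649.6 , -64.82]), np.float64(0.037))
scene 0.8 [283.6, 206.3] [0.65068748 0.05387366 0.138     ] (array([653.34,  59.07]), np.float64(0.077))
top 0.87 [238.6, 157.7] [0.66203317 0.05829239 0.138     ] (array([662.28,  58.91]), np.float64(0.092))
```

View pics/wK.png

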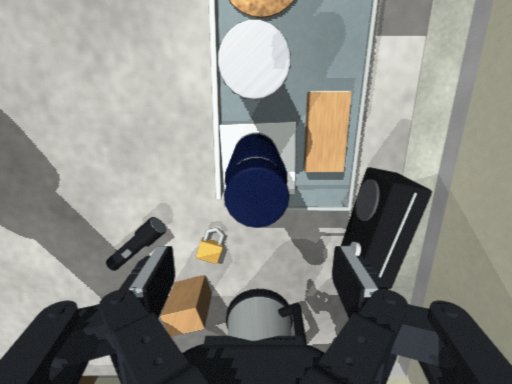

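View pics/sK.png

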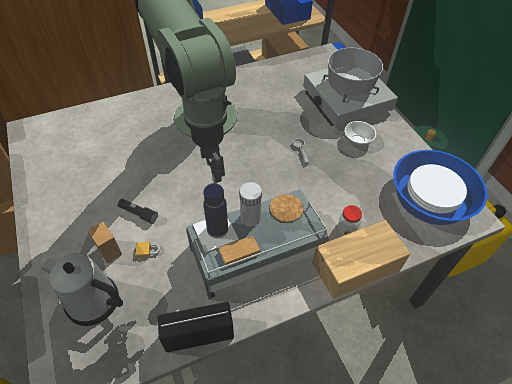

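Request:
{"api": "move_arm", "payload": {
  "motion": [
    [[1,1,-40],[0,0,0]],
    [[1,1,-80],[0,0,0]],
    [[1,1,-105],[0,0,0]],
    [[1,1,-114],[0,0,0]],
    [[1,1,-114],[0,0,0]]
  ]
}}

```text
clock: 39.5
position: [0.6502, -0.174, 0.3201]
tool_rot: [3.142, -0.0, 1.571]
force: [0.8, -0.7, 0.9]
grip_width: 0.0848
```

Request:
{"api": "move_arm", "payload": {
  "motion": [
    [[0,0,0],[0,0,0]],
    [[0,0,0],[0,0,0]],
    [[0,0,0],[0,0,0]],
    [[0,0,0],[0,0,0]],
    [[0,0,0],[0,0,0]],
    [[0,0,0],[0,0,0]],
    [[0,0,0],[0,0,0]]
  ],
  "jaw": 40,
  "grip_force": 70
}}

```text
clock: 40.38
position: [0.6506, -0.1742, 0.3212]
tool_rot: [3.14, 0.0, 1.571]
force: [0.4, -0.2, 6.9]
grip_width: 0.0549
```

Request:
{"api": "move_arm", "payload": {
  "motion": [
    [[0,0,10],[0,0,0]],
    [[0,0,25],[0,0,0]],
    [[-10,0,40],[0,0,0]],
    [[-35,0,40],[0,0,0]],
    [[-65,0,40],[0,0,0]],
    [[-95,5,40],[0,0,0]],
    [[-115,15,40],[0,0,0]],
    [[-120,35,40],[0,0,0]],
    [[-120,65,40],[0,0,0]],
    [[-120,100,40],[0,0,0]],
    [[-120,135,40],[0,0,0]],
    [[-120,165,40],[0,0,0]]
  ]
}}

```text
clock: 41.88
position: [0.53, -0.007, 0.3605]
tool_rot: [3.141, -0.0, 1.572]
force: [1.0, -0.1, -4.2]
grip_width: 0.0542
```

```bash
python3 look.py wL
python3 - <<'E'
from h import *
f=grab_frame('scene');big=cv2.resize(f['frame'][80:260,130:380],None,fx=3,fy=3,interpolation=cv2.INTER_CUBIC)
cv2.imwrite('pics/sL.png',cv2.cvtColor(big,cv2.COLOR_RGB2BGR))
E
```

```text
41.875 [ 0.52995028 -0.00698178  0.36045964] [ 3.14084833e+00 -6.88150834e-05  1.57192463e+00] [ 1.02810704 -0.08891517 -4.17179283] 0.05419336587947215
```

View pics/sL.png

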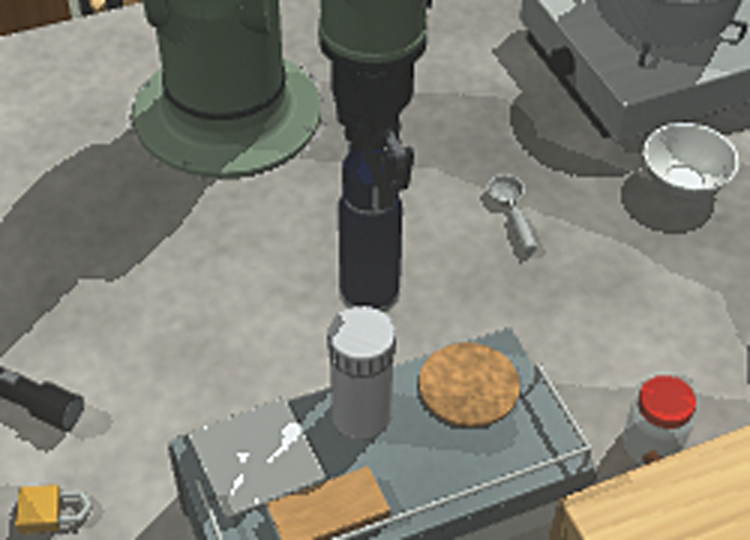

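View pics/wL.png

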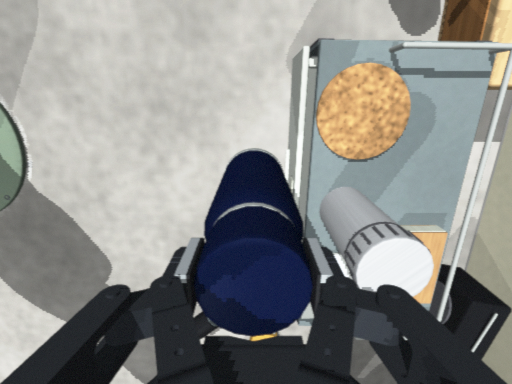

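Request:
{"api": "move_arm", "payload": {
  "motion": [
    [[0,30,0],[0,0,0]],
    [[5,55,0],[0,0,0]],
    [[25,68,0],[0,0,0]],
    [[55,68,0],[0,0,0]],
    [[85,68,0],[0,0,0]],
    [[112,68,0],[0,0,0]],
    [[127,68,0],[0,0,0]],
    [[127,68,-10],[0,0,0]],
    [[127,68,-25],[0,0,0]],
    [[127,68,-34],[0,0,0]],
    [[127,68,-38],[0,0,0]],
    [[127,68,-39],[0,0,0]]
  ]
}}

```text
clock: 43.48
position: [0.657, 0.0588, 0.3212]
tool_rot: [3.141, 0.0, 1.571]
force: [-2.6, -0.8, 6.2]
grip_width: 0.0548
```

Request:
{"api": "move_arm", "payload": {
  "motion": [
    [[0,0,-1],[0,0,0]],
    [[0,0,-1],[0,0,0]]
  ]
}}

```text
clock: 43.72
position: [0.6571, 0.0589, 0.3211]
tool_rot: [3.141, 0.0, 1.571]
force: [-3.1, -1.1, 10.1]
grip_width: 0.0543
```

Request:
{"api": "move_arm", "payload": {
  "motion": [
    [[0,0,0],[0,0,0]],
    [[0,0,0],[0,0,0]],
    [[0,0,0],[0,0,0]],
    [[0,0,0],[0,0,0]],
    [[0,0,20],[0,0,0]],
    [[0,0,60],[0,0,0]],
    [[0,-10,95],[0,0,0]],
    [[-5,-50,95],[0,0,0]],
    [[-8,-95,85],[0,0,0]],
    [[-8,-123,60],[0,0,0]],
    [[-8,-123,60],[0,0,0]]
  ],
  "jaw": 85,
  "grip_force": 50
}}

```text
clock: 45.1
position: [0.6485, -0.0672, 0.3779]
tool_rot: [-3.139, 0.001, 1.567]
force: [-1.1, -0.2, -0.3]
grip_width: 0.085
```

```bash
python3 look.py wM canister:.132 flask:.138
python3 - <<'E'
from fit import *
f=grab_frame('scene');big=cv2.resize(f['frame'][80:260,130:380],None,fx=3,fy=3,interpolation=cv2.INTER_CUBIC)
cv2.imwrite('pics/sM.png',cv2.cvtColor(big,cv2.COLOR_RGB2BGR))
for n in('scene','top'):
  f=grab_frame(n)
  for r in outline_of('tile',n)[:1]: print(n,r['score'],r['pixel'],ray(f,r['pixel'],.138),fit('tile',[(f,r['pixels'])],.132,[.655,-.184]))
E
```

```text
45.1 [ 0.64850169 -0.06716802  0.37792003] [-3.13880729e+00  7.86372880e-04  1.56709622e+00] [-1.09163259 -0.22035768 -0.31979679] 0.08496056525496995
canister 0.3 [326.0, 213.2] (array([717.38, -88.56]), np.float64(0.523))
flask 0.71 [267.8, 35.9] (array([657.59,  58.39]), np.float64(0.032))
flask 0.62 [214.7, 117.0] (array([627.99,  22.56]), np.float64(0.902))
scene 0.57 [217.0, 234.1] [ 0.66638271 -0.18237737  0.138     ] (array([ 653.94, -184.71]), np.float64(0.052))
```

View pics/sM.png

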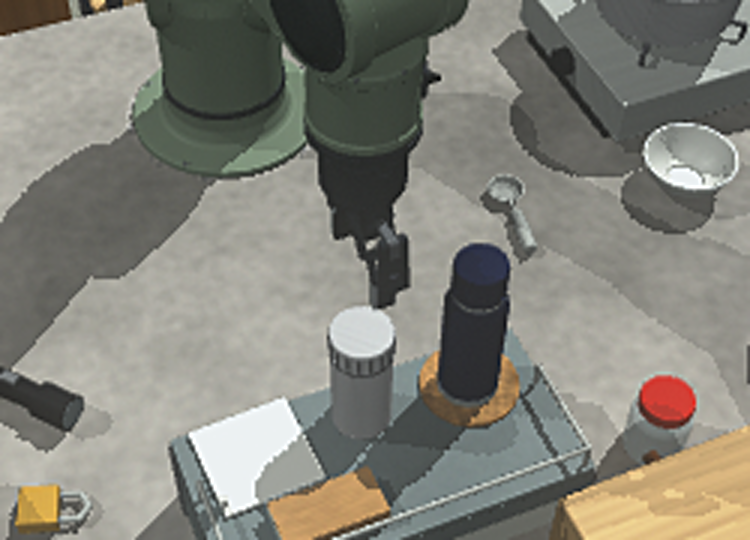

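View pics/wM.png

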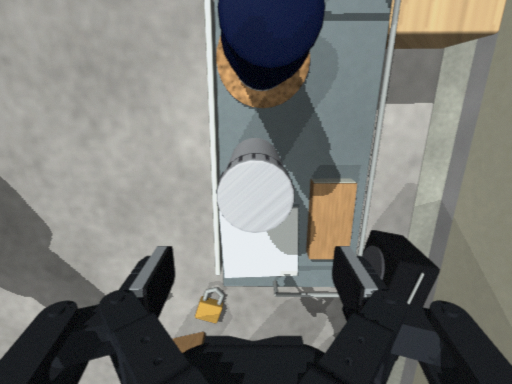

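Request:
{"api": "move_arm", "payload": {
  "motion": [
    [[0,0,-40],[0,0,0]],
    [[0,0,-80],[0,0,0]],
    [[0,0,-105],[0,0,0]],
    [[0,0,-114],[0,0,0]],
    [[0,0,-114],[0,0,0]]
  ]
}}

```text
clock: 46.12
position: [0.6492, -0.064, 0.2661]
tool_rot: [3.142, -0.0, 1.571]
force: [-0.1, 0.3, -0.0]
grip_width: 0.0848
```

Request:
{"api": "move_arm", "payload": {
  "motion": [
    [[0,0,0],[0,0,0]],
    [[0,0,0],[0,0,0]],
    [[0,0,0],[0,0,0]],
    [[0,0,0],[0,0,0]],
    [[0,0,0],[0,0,0]],
    [[0,0,0],[0,0,0]]
  ],
  "jaw": 50
}}

```text
clock: 46.88
position: [0.6496, -0.0641, 0.2674]
tool_rot: [3.14, 0.0, 1.571]
force: [-1.1, 0.9, 6.2]
grip_width: 0.0651
```

Request:
{"api": "move_arm", "payload": {
  "motion": [
    [[0,0,15],[0,0,0]],
    [[0,0,35],[0,0,0]],
    [[0,-20,40],[0,0,0]],
    [[2,-50,40],[0,0,0]],
    [[4,-85,40],[0,0,0]],
    [[4,-112,40],[0,0,0]],
    [[4,-120,40],[0,0,0]],
    [[4,-120,30],[0,0,0]],
    [[4,-120,16],[0,0,0]],
    [[4,-120,9],[0,0,0]],
    [[4,-120,7],[0,0,0]],
    [[4,-120,6],[0,0,0]]
  ]
}}

```text
clock: 48.38
position: [0.653, -0.1833, 0.2733]
tool_rot: [3.142, 0.0, 1.572]
force: [-12.6, 3.0, 27.7]
grip_width: 0.0646
```

Request:
{"api": "move_arm", "payload": {
  "motion": [
    [[0,0,1],[0,0,0]],
    [[0,0,1],[0,0,0]]
  ]
}}

```text
clock: 48.62
position: [0.653, -0.1833, 0.2734]
tool_rot: [-3.141, -0.0, 1.572]
force: [-5.7, 1.9, 8.3]
grip_width: 0.0647
```

Request:
{"api": "move_arm", "payload": {
  "motion": [
    [[0,0,0],[0,0,0]],
    [[0,0,0],[0,0,0]],
    [[0,0,0],[0,0,0]],
    [[0,0,0],[0,0,0]],
    [[0,0,25],[0,0,0]],
    [[0,0,70],[0,0,0]],
    [[0,0,120],[0,0,0]],
    [[-60,0,140],[0,0,0]],
    [[-120,0,140],[0,0,0]],
    [[-160,-50,140],[0,0,0]],
    [[-190,-100,140],[0,0,0]],
    [[-200,-160,140],[0,0,0]]
  ],
  "jaw": 85
}}

```text
clock: 50.12
position: [0.4514, -0.3457, 0.4139]
tool_rot: [3.141, 0.002, 1.57]
force: [0.9, -0.4, 0.2]
grip_width: 0.0845
```

Request:
{"api": "move_arm", "payload": {
  "motion": [
    [[-20,-60,0],[0,0,0]],
    [[-60,-110,0],[0,0,0]],
    [[-100,-150,0],[0,0,0]],
    [[-120,-180,0],[0,0,0]],
    [[-120,-180,0],[0,0,0]],
    [[-120,-180,0],[0,0,0]]
  ]
}}

```text
clock: 50.88
position: [0.3337, -0.5235, 0.4128]
tool_rot: [3.141, -0.0, 1.572]
force: [1.2, -0.4, 0.7]
grip_width: 0.0849
```

Run:
```python
from fit import *
print(observe()['clock'])
for n in('scene','top'):
  f=grab_frame(n)
  big=cv2.resize(f['frame'][80:270,100:390],None,fx=2.7,fy=2.7,interpolation=cv2.INTER_CUBIC)
  cv2.imwrite('pics/Z%s.png'%n,cv2.cvtColor(big,cv2.COLOR_RGB2BGR))
  for l,p in(('flask',[.657,.059]),('canister',[.653,-.184])):
    for r in outline_of(l,n)[:1]: print(n,l,r['score'],fit(l,[(f,r['pixels'])],.138,p))
```

```text
50.875
scene flask 0.81 (array([655.07,  56.83]), np.float64(0.064))
scene canister 0.96 (array([ 648.68, -181.29]), np.float64(0.055))
top flask 0.65 (array([657.,  59.]), np.float64(1.0))
top canister 0.62 (array([ 650.76, -182.25]), np.float64(0.076))
```

View pics/Zscene.png

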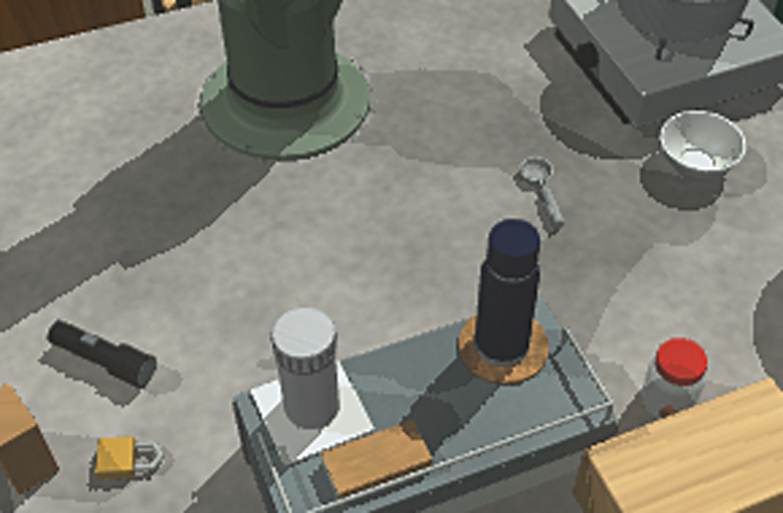

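View pics/Ztop.png

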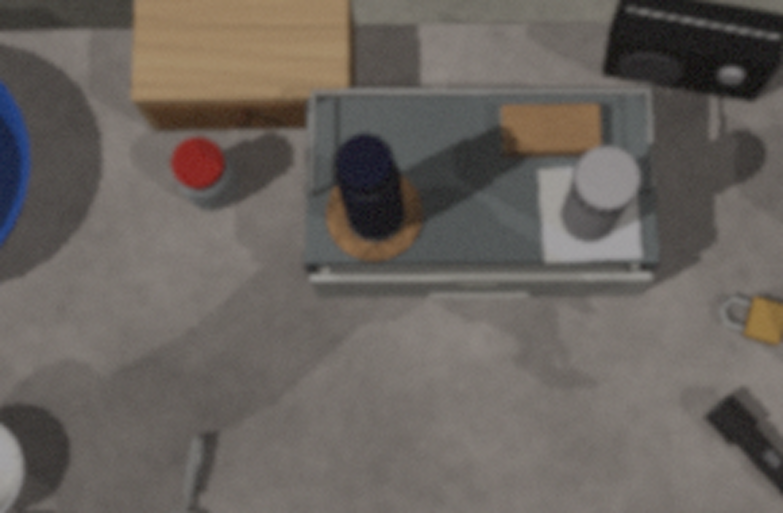

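Run:
```python
from h import *
f=grab_frame('top')
for v in(278,262): print(ray(f,(100+480/2.7-.3,80+v/2.7-.3),.108 if v>270 else .132))
print(job_done())
```

```text
[ 0.58869793 -0.06010211  0.108     ]
[ 0.60189172 -0.05951701  0.132     ]
the job is handed in; nothing more can be done
None
```

The job is handed in. My last checks show everything done in the order asked, with about 51 s on the clock of the 192 s allowed.

- **Cups:** Two mugs and one tumbler were out on the table. All three went upright into the drawer, and they stayed standing as it closed. I saw no knock to any cup before picking it up.
- **Drawer:** I pushed it home slowly. The force rose to about 8 N at the catch, dropped to near zero, and rose again to about 10 N when the drawer came up against its stop. In the final picture its front stands about 13 mm ahead of the deck edge. When shut it should be 15 mm, so this is within measuring error, and it had not moved after I let go.
- **Flask and canister:** The flask is at about (655, 57) mm and the mat centre at (658, 59). The canister is at about (650, −182) mm and the tile centre at (654, −185). Both stand upright, wholly on their places.

**Checks that disagreed or failed:**
- The top camera's final outline for the flask was wrong, so its position comes from the scene camera and agrees with the picture.
- The two cameras differed by about 9 mm on where the mat centre is. The flask has about 22 mm of margin on the mat.
- Setting the canister down pressed with about 28 N for a moment, under the 40 N limit.

In the final pictures everything else on the table and the deck is where it started.

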